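# Change the bench argon over to the reserve cylinder

## Robot

A 6-joint arm with a two-finger parallel gripper is mounted at the origin on the work surface. World frame = base frame: x ahead of the robot, y to its left, z up, the work surface at z = 0. Lengths are in mm, angles in rad, forces in N, time in s.
With the tool pointing down it reaches from about 250 to 775 mm from the base axis. Payload 4 kg.
Tool frame: the origin (TCP) lies between the finger pads; the fingertips stand 14 mm ahead of it and the grasp point (between the pads) lies 5 mm behind it (manip.nose_length is the z of the fingertips in the tool frame, in mm); z points along the fingers, y is the line along which they close (so a half turn about z gives the same grasp; the last joint's range is limited). The gripper opens to 94 mm and grips with 3 to 60 N. Pads are 16 mm wide; open, the fingers measure 119 mm over their backs; the gripper's body (75 mm by 177 mm) begins 78 mm behind the grasp point.
Start: joints at [-1.382, 0.087, 1.371, -0, 1.684, -0.103], TCP at [158.219, -526.769, 219.506] pointing down, gripper open.
Joint ranges: [-3.1, 3.1], [-0.76, 2.03], [0.27, 2.55], [-1.08, 4.22], [0.17, 2.65], [-2.57, 2.57]. Speed limits (rad/s): [2.79, 2.79, 3.14, 3.14, 3.14, 3.14].

## Interface

Orientations are given as a unit quaternion [x, y, z, w].
In Python, from rig import state, vision, manip gives the robot as it stands.
- The arm moves only by the tool apply_moves, never from a script. Its argument "motion" is a list of rows, each a list of 5 numbers: the shift along the tool's x, y, z in m, then the turn about the tool's z in rad, then the closure, from 0 (fully open) to 1 (shut). A call has 1 to 20 rows; each row shifts and turns the commanded pose from where the row before left it, along the tool's axes as they then stand; what a row does not reach is not made up. A row lasts 1/10 s, in which the tool goes at most 50 mm and 8.59 degrees, less where a joint would pass 70% of its speed; a pose out of reach is approached as far as the arm can. A call with a gripper value outside its range is refused whole. The fingers move at their own pace and stop on an object; "grip_force" is the grip in N (left out, the last holds). Time passes only in rows, so rows that do not move let the fingers close. It gives the time, the measured TCP pose, the force, the opening and the grip force at its end, in the units of the state.
- state(): the state, without advancing time (a new reading comes with each control period).
- vision.camera(name): name is "side" or "top" or "wrist"; returns (picture, depth): 480x640x3 uint8, blue, green, red; 480x640 float32, mm along the optical axis (not along the pixel's ray), 0 where there is no reading.
- vision.camera_model(name): a dict with "fx", "fy", "cx", "cy" (pixels), "view" (4x4, takes a point from world to camera coordinates). Camera axes: x right, y up, looking along -z (the intrinsics and any distortion apply to the point x, -y, -z); pixel columns grow to the right and rows downward; lengths in mm; the calibration is good to about 2 mm. The wrist camera is an equidistant fisheye: a pixel r from the principal point sees the ray r / f radians off the axis. A picture is of the moment at which its call begins: read the wrist's pose just before it. camera_model takes no time and is no camera call; for the wrist camera it gives the pose at the moment of the call.
- manip.sign_off(): hands the job in; it is judged then, once.
The state is a dict: "time": time; "joint_pos": joint angles; "joint_velocities": joint speeds; "joint_efforts": joint torques, N m; "tool_pos": TCP position; "tcp_rot": TCP orientation; "force": force on the tool from outside, world axes, zero at the start; "torque": the same for the moment, N m; "grip_width": opening from 0.0 (shut) to 1.0 (fully open); "grasp_force": force on a finger pad.
Only numpy, scipy, OpenCV 4.12 (cv2) and the standard library are available. Lean on these libraries where they do the work, as an engineer would, in place of code of your own. Each camera call takes 0.05 s, during which the arm holds its last target. There are 200 camera calls.

## Task

The bench's argon comes from one side of the changeover manifold, the side whose ball-valve lever lies roughly along the pipe; that cylinder is spent, and the other valve stands shut with its lever square across the pipe. Push the open lever round with a fingertip until it is fully shut against its stop, and only then push the other lever round until it is fully open against its stop. Push the levers, do not grip them and do not slam them, leave the regulator's knob at its setting and the loose things where they lie, and finish with the hand clear.

Things in the scene. Friction and masses are not known exactly. Their poses are not given: they have to be found in the camera images.
- manifold: The fixed gas manifold on its grey bench plate (100 x 680 x 6 mm). Origin on the bench under the middle; y along the pipe, -x the worker's side (about towards the robot), z up. Steel pipe 21 mm thick along y, its axis 55 mm up. Two ball valves on it 185 mm either side of the middle (brass, 73 mm high, 20 mm thick neck up to the lever); which one is in service changes from run to run.
- duty_lever (a joint): Lever of the valve in service at the start: 0 = fully open (in line with the pipe, pointing to the manifold's -y, on its stop), 1.571 = fully shut (square across, pointing to the manifold's -x, on its stop); clockwise from above shuts. Starts at 0 to 0.3. Stays where left; turning takes about 0.35 N m (4 to 5 N at 80 mm from the stem).
- duty_stem (a point): On the vertical turning axis of that valve, at mid height of the lever, 104 mm above the bench.
- duty_grip (a point): Point in the middle of that lever's black sleeve, 80 mm from the turning axis. Each lever is 105 mm long from its axis, 18 mm wide and 12 mm high, from 98 to 110 mm above the bench, with nothing above it; its free flanks can be reached from above on both sides.
- reserve_lever (a joint): Lever of the other valve, shut at the start: the same valve mounted the same way round, 0 = fully open (in line, pointing to the manifold's -y), 1.571 = fully shut (pointing to the manifold's -x). Starts between 1.5 and 1.571; turning counter-clockwise seen from above opens it. Same stiffness.
- reserve_stem (a point): On the vertical turning axis of the reserve valve, at mid height of the lever, 104 mm above the bench.
- reserve_grip (a point): Point in the middle of the reserve lever's sleeve, 80 mm from its turning axis; same lever sizes.
- regulator_top (a point): Middle of the top of the regulator's black round knob (36 mm wide), 143 mm above the bench and the highest point of the manifold. Under it stands the fixed brass regulator with two gauges on its +x side, within 60 mm of the middle along the pipe and up to about 125 mm high.
- reg_knob (a joint): The regulator's adjusting knob, on a vertical axis in the middle of the manifold; 0 at the start, turns easily both ways. Its setting must stay.
- spanner: Loose open-ended steel spanner, 190 mm long, lying on the bench beyond the manifold; origin under its middle, x along it.
- spray: Loose white leak-test spray can, 52 mm wide, 135 mm tall, standing on the worker's side of the manifold; origin under its middle.
- capnut: Loose brass blanking cap, hexagon 34 mm wide, 26 mm tall, standing beyond the manifold; origin under its middle.

How it is judged (in metres and radians):
On the way, in this order (a step that is already met when the one before it is completed fails the run):
1. the valve in service is fully shut (value of joint duty_lever above 1.48 rad), for 0.2 s.
2. the reserve valve is fully open (value of joint reserve_lever below 0.09 rad), for 0.2 s.
At the end, for the whole second after the job is handed in: The lever that was in service stands within 0.09 rad (5 degrees) of its shut stop and the reserve lever within 0.09 rad (5 degrees) of its open stop, both at rest (value of joint duty_lever above 1.48 rad and value of joint reserve_lever below 0.09 rad and velocity of joint duty_lever between -0.05 and 0.05 rad/s and velocity of joint reserve_lever between -0.05 and 0.05 rad/s); the robot touches nothing.
It fails at once if the reserve valve begins to open (more than 0.2 rad) while the valve in service is not yet shut (value of joint reserve_lever below 1.37 rad and value of joint duty_lever below 1.44 rad).
It fails at once if a lever is gripped: fingers press on both its flanks at once ((contact force between the fingers and duty_lever_c1 above 1 N and contact force between the fingers and duty_lever_c2 above 1 N) or (contact force between the fingers and reserve_lever_c1 above 1 N and contact force between the fingers and reserve_lever_c2 above 1 N)).
It fails at once if a lever is slammed round (faster than 5 rad/s) (velocity of joint any of duty_lever, reserve_lever above 5 rad/s or velocity of joint any of duty_lever, reserve_lever below -5 rad/s).
It fails at once if the regulator's knob is turned by more than 0.2 rad (value of joint reg_knob above 0.2 rad or value of joint reg_knob below -0.2 rad).
It fails at once if the spanner, spray can or blanking cap is shifted by more than 20 mm or lifted (distance of any of spanner, spray, capnut from where it was at the start of the episode above 0.02 m).
It also fails if it takes over 58 s, if anything falls off the work surface, if the arm or the gripper's body presses on something with over 40 N, if the wrist force passes 120 N, or if a joint passes its speed limit or range.

## Working session

There is one attempt and no reset: what is moved stays moved. The work goes in short steps, Python scripts to look and compute and a tool call to move; the robot and the scene stay as the last step left them, time stands still between calls to the robot, and variables do not carry over. Pictures are saved under pics/ and viewed, at most 10 in all, crops included, and the job is handed in when it is done.

Besides the shell and the picture viewer there is one more tool, called after "Request:" by a JSON object that holds its "method" and its "body". apply_moves: Moves the arm, as the interface text tells. Its arguments: {"type":"object","properties":{"motion":{"type":"array","items":{"type":"array","items":{"type":"number"}}},"grip_force":{"type":"number"}},"required":["motion"]}

```bash
mkdir -p pics
cat > h.py <<'E'
import numpy as np,cv2
from rig import state,vision,manip
def world(cam,d=None,m=None):
    if d is None: p,d=vision.camera(cam)
    m=m or vision.camera_model(cam)
    v,u=np.mgrid[0:480,0:640]
    c=np.stack([(u-m['cx'])/m['fx']*d,-(v-m['cy'])/m['fy']*d,-d,np.ones_like(d)],-1)
    W=c@np.linalg.inv(np.array(m['view'])).T
    W=W[...,:3]; W[d==0]=np.nan
    return W
E
python3 - <<'E'
from h import *
for c in ['top','side']:
    p,d=vision.camera(c); cv2.imwrite(f'pics/{c}1.png',p); np.save(c+'.npy',d)
    m=vision.camera_model(c);print(c,{k:m[k] for k in m if k!='view'}); 
s=state();print(s['time'],s['tool_pos'],s['tcp_rot'],s['force'])
E
```

```text
top {'fx': 530.4834366491125, 'fy': 530.4834366491125, 'cx': 324.8580855384551, 'cy': 236.16570519190108}
side {'fx': 623.0065464214075, 'fy': 623.0065464214075, 'cx': 310.464640591991, 'cy': 243.7547366738345}
0.1 [ 158.11203086 -526.31143723  218.43683486] [ 9.89379149e-01  1.45354584e-01 -5.25896472e-05 -9.70919047e-04] [ 0.66376462  0.03572416 -0.10625776]
```

View pics/top1.png

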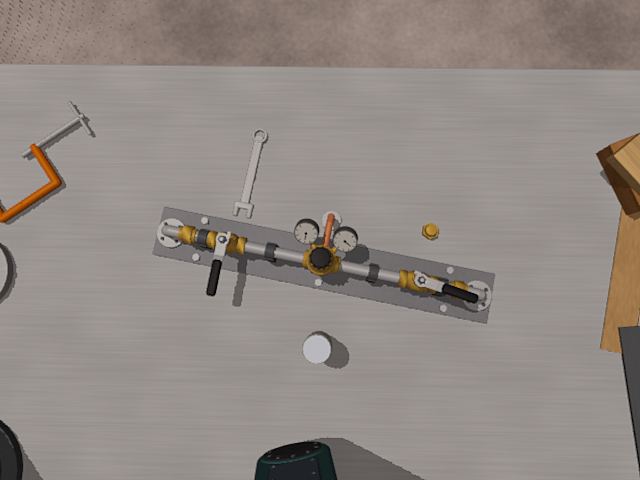

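The top view shows the duty valve at (421,281), its lever pointing right to (478,298). The reserve valve is at (223,240), its lever square across to (211,293). The knob is at (320,258) and the can at (317,348). Next I'll turn these into world positions.

Run:
```python
from h import *
d=np.load('top.npy');m=vision.camera_model('top');W=world('top',d,m)
p=cv2.imread('pics/top1.png')
for n,u,v in [('dstem',421,281),('dgrip',460,293),('dtip',476,298),('rstem',223,240),('rgrip',213,278),('knob',320,258),('can',317,348),('nut',431,231),('spannerL',243,209),('plate',160,250),('gauge',345,240)]:
    print(n,np.nanmedian(W[v-1:v+2,u-1:u+2].reshape(-1,3),0).round(1))
# black sleeves, height 95..118
z=W[...,2]; bl=(p.max(2)<60)&(z>95)&(z<120)
for n,(a,b) in {'duty':(400,510),'res':(190,250)}.items():
    k=bl.copy();k[:,:a]=0;k[:,b:]=0
    q=W[k]; 
    print(n,len(q),q.mean(0).round(1),q.min(0).round(1),q.max(0).round(1))
    c=q[:,:2]-q[:,:2].mean(0);u_,s_,v_=np.linalg.svd(c,full_matrices=False);print('dir',v_[0],np.ptp(c@v_[0]),np.ptp(c@v_[1]))
can=(z>125)&(z<145); can[:310]=0;can[400:]=0;can[:,:280]=0;can[:,360:]=0
print('can',W[can].mean(0),np.ptp(W[can],axis=0))
kn=(z>138)&(z<150);kn[:235]=0;kn[285:]=0;kn[:,:295]=0;kn[:,345:]=0
print('knob',W[kn].mean(0),np.ptp(W[kn],axis=0))
```

```text
dstem [ 493.3 -179.6  110. ]
dgrip [ 473.3 -248.8  108.9]
dtip [ 465.  -277.2  109.9]
rstem [561.2 179.9 108.2]
rgrip [491.8 193.4 110.1]
knob [528.2   0.6 143.2]
can [373.9   2.8 135.1]
nut [ 596.3 -213.2   24.5]
spannerL [638.4 163.5   3.2]
plate [551.7 327.1   3.9]
gauge [564.9 -42.9 110.2]
duty 361 [ 473.3 -246.3  108.8] [ 457.8 -279.3   98.6] [ 498.6 -176.1  114.3]
dir [-0.29543577 -0.9553626 ] 108.33696514951126 18.537206131416994
res 323 [494.6 192.3 108.9] [461.3 176.6 101.8] [566.8 203.7 113.5]
dir [-0.9861793   0.16568159] 107.00889751483632 16.280106359694038
can [372.30437764   4.30824238 134.59460056] [48.51813986 48.21567274 13.95693139]
knob [529.24057146   1.58002616 142.38173662] [37.10908241 36.78874111  9.04432237]
```

Request:
{"method": "apply_moves", "body": {"motion": [[0.0336,-0.0127,0,0,1],[0.0336,-0.0127,0,0,1],[0.0336,-0.0127,0,0,1],[0.0336,-0.0127,0,0,1],[0.0336,-0.0127,0,0,1],[0.0336,-0.0127,0,0,1],[0.0336,-0.0127,0,0,1],[0.0336,-0.0127,0,0,1],[0.0336,-0.0127,0,0,1],[0.0336,-0.0127,0,0,1],[0.0336,-0.0127,0,0,1],[0.0336,-0.0127,0,0,1],[0,0,0,-0.124,1],[0,0,0,-0.124,1],[0,0,0,-0.124,1],[0,0,0,-0.124,1],[0,0,0,-0.124,1],[0,0,0,-0.124,1],[0,0,0,-0.124,1],[0,0,0,-0.124,1]], "grip_force": 15}}

```text
time: 2.1
tool_pos: [500.3, -264.6, 218.7]
tcp_rot: [0.799, 0.601, -0.0, -0.001]
force: [0.5, 0.1, -1.1]
grip_width: 0.004
grasp_force: 0.0
```

```bash
cat >> h.py <<'E'
def rep(stem,ang):
    from scipy.spatial.transform import Rotation as R
    s=state();M=R.from_quat(s['tcp_rot']).as_matrix()
    c=M.T@(np.array([*stem,s['tool_pos'][2]])-s['tool_pos'])
    print('t',round(s['time'],2),'pos',s['tool_pos'].round(1),'yaw',np.degrees(np.arctan2(M[1,0],M[0,0])).round(1),'tilt',M[:,2].round(3),'stem in tool',c.round(1),'F',s['force'].round(1),'j6',round(s['joint_pos'][5],2),'w',round(s['grip_width'],3))
    l=M.T[:2,:2]@[np.cos(ang),np.sin(ang)];print('lever dir in tool',l.round(3))
E
python3 - <<'E'
from h import *
rep((494,-180.3),np.radians(-106.7))
W=world('top',np.load('top.npy'),vision.camera_model('top'))
q=W[np.isfinite(W).all(-1)];a=(np.hypot(q[:,0]-501,q[:,1]+264)<22);print('max z near entry',q[a][:,2].max())
p,d=vision.camera('wrist');cv2.imwrite('pics/w1.png',p)
E
```

```text
t 2.1 pos [ 500.3 -264.6  218.7] yaw 73.9 tilt [-0.001  0.001 -1.   ] stem in tool [ 79.3 -29.5   0.1] F [ 0.5  0.1 -1.1] j6 -0.3 w 0.004
lever dir in tool [-1.   -0.01]
max z near entry 72.71942159549928
```

View pics/w1.png

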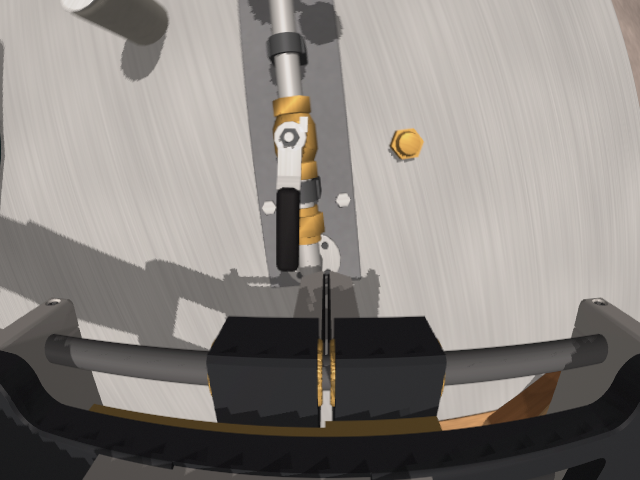

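The wrist view shows the closed fingers at (326,275) beside the black sleeve at (287,230). They are on the lever's far flank, and only the pipe is underneath. I'll lower them now.

Request:
{"method": "apply_moves", "body": {"motion": [[0,0,0.019,0,1],[0,0,0.019,0,1],[0,0,0.019,0,1],[0,0,0.019,0,1],[0,0,0.019,0,1],[0,0,0.019,0,1],[0,0,0,0,1],[0,-0.004,0,0,1],[0,-0.004,0,0,1],[0,0,0,0,1]]}}

```text
time: 3.15
tool_pos: [493.0, -262.9, 107.0]
tcp_rot: [0.801, 0.599, 0.0, 0.001]
force: [0.2, -0.4, 1.3]
grip_width: 0.006
grasp_force: 0.0
```

```bash
python3 -c "
from h import *
rep((494,-180.3),np.radians(-106.7))"
```

```text
t 3.15 pos [ 493.  -262.9  107. ] yaw 73.5 tilt [ 0.002 -0.001 -1.   ] stem in tool [ 79.5 -22.5  -0.1] F [ 0.2 -0.4  1.3] j6 -0.3 w 0.006
lever dir in tool [-1.    -0.004]
```

Request:
{"method": "apply_moves", "body": {"motion": [[0,0,0.003,0,1],[-0.0015,-0.0063,0,0.08,1],[-0.0015,-0.0063,0,0.08,1],[-0.0015,-0.0063,0,0.08,1],[-0.0015,-0.0063,0,0.08,1],[-0.0015,-0.0063,0,0.08,1],[-0.0015,-0.0063,0,0.08,1],[-0.0015,-0.0063,0,0.08,1],[-0.0015,-0.0063,0,0.08,1],[-0.0015,-0.0063,0,0.08,1],[-0.0015,-0.0063,0,0.08,1],[0,0,0,0,1]]}}

```text
time: 4.35
tool_pos: [436.0, -237.7, 103.3]
tcp_rot: [0.971, 0.24, 0.001, 0.001]
force: [2.5, -1.0, 0.1]
grip_width: 0.008
grasp_force: 1.1
```

Run:
```python
from h import *
rep((494,-180.3),np.radians(-106.7)-0.8)
p,d=vision.camera('top');cv2.imwrite('pics/t2.png',p[180:380,330:530].repeat(3,0).repeat(3,1)[:600])
```

```text
t 4.35 pos [ 436.  -237.7  103.3] yaw 27.7 tilt [ 0.003 -0.002 -1.   ] stem in tool [ 78.  -23.8   0.1] F [ 2.5 -1.   0.1] j6 0.47 w 0.008
lever dir in tool [-1.    -0.005]
```

View pics/t2.png

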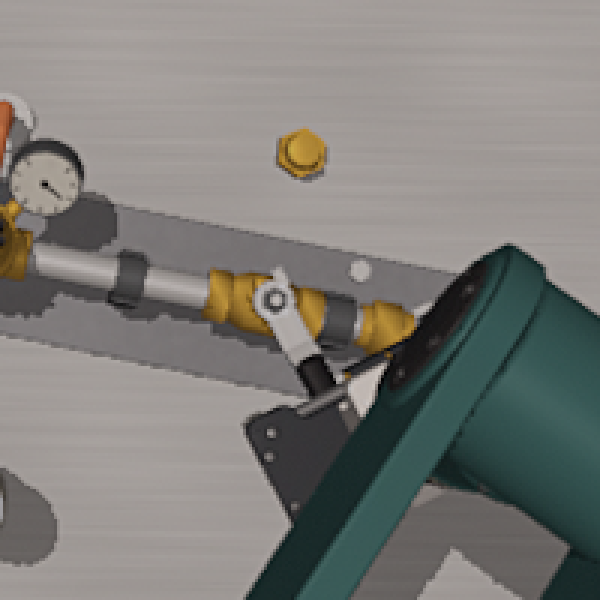

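The lever is following, with its flank parallel to the finger and about half turned. I'll carry on to the stop.

Request:
{"method": "apply_moves", "body": {"motion": [[-0.0015,-0.0064,0,0.08,1],[-0.0015,-0.0064,0,0.08,1],[-0.0015,-0.0064,0,0.08,1],[-0.0015,-0.0064,0,0.08,1],[-0.0015,-0.0064,0,0.08,1],[-0.0015,-0.0064,0,0.08,1],[-0.0015,-0.0064,0,0.08,1],[-0.001,-0.005,0,0.06,1],[0,-0.002,0,0.03,1],[0,0,0,0,1]]}}

```text
time: 5.4
tool_pos: [413.6, -190.9, 103.2]
tcp_rot: [0.997, -0.082, -0.0, 0.001]
force: [-1.7, -3.8, 2.4]
grip_width: 0.005
grasp_force: 2.0
```

Run:
```python
from h import *
rep((494,-180.3),np.radians(169.3))
```

```text
t 5.4 pos [ 413.6 -190.9  103.2] yaw -9.4 tilt [-0.001 -0.003 -1.   ] stem in tool [ 77.5 -23.6  -0.1] F [-1.7 -3.8  2.4] j6 1.18 w 0.005
lever dir in tool [-1.    -0.022]
```

Nearly shut. I'll press on in small steps until the force rises at the stop.

Request:
{"method": "apply_moves", "body": {"motion": [[0,-0.002,0,0,1],[0,-0.002,0,0,1],[0,-0.002,0,0,1],[0,0,0,0,1]]}}

```text
time: 5.8
tool_pos: [414.2, -186.7, 102.9]
tcp_rot: [0.997, -0.083, -0.001, 0.003]
force: [-3.8, -9.9, 2.0]
grip_width: 0.005
grasp_force: 5.1
```

Run:
```python
from h import *
rep((494,-180.3),np.radians(169.3))
```

```text
t 5.8 pos [ 414.2 -186.7  102.9] yaw -9.5 tilt [-0.002 -0.007 -1.   ] stem in tool [ 77.6 -19.5  -0.2] F [-3.8 -9.9  2. ] j6 1.19 w 0.005
lever dir in tool [-1.    -0.021]
```

Request:
{"method": "apply_moves", "body": {"motion": [[0,-0.003,0,0,1],[0,0,0,0,1],[0,0,0,0,1]]}}

```text
time: 6.1
tool_pos: [414.3, -186.5, 103.0]
tcp_rot: [0.996, -0.083, -0.001, 0.006]
force: [-4.2, -16.4, 1.0]
grip_width: 0.006
grasp_force: 8.5
```

Request:
{"method": "apply_moves", "body": {"motion": [[0,0.008,0,0,1],[0,0.01,0,0,1],[0,0.01,0,0,1],[0,0,-0.025,0,1],[0,0,-0.025,0,1],[0,0,-0.025,0,1],[0,0,-0.025,0,1],[0,0,0,0,1]]}}

```text
time: 6.9
tool_pos: [412.7, -209.6, 206.2]
tcp_rot: [0.997, -0.083, 0.003, 0.001]
force: [0.1, 0.1, 0.4]
grip_width: 0.006
grasp_force: 0.0
```

Run:
```python
from h import *
rep((563,182.5),np.radians(170))
p,d=vision.camera('wrist');cv2.imwrite('pics/w2.png',p)
```

```text
t 6.9 pos [ 412.7 -209.6  206.2] yaw -9.5 tilt [ 0.007 -0.003 -1.   ] stem in tool [ 8.350e+01 -4.115e+02 -3.000e-01] F [0.1 0.1 0.4] j6 1.14 w 0.006
lever dir in tool [-1.    -0.009]
```

View pics/w2.png

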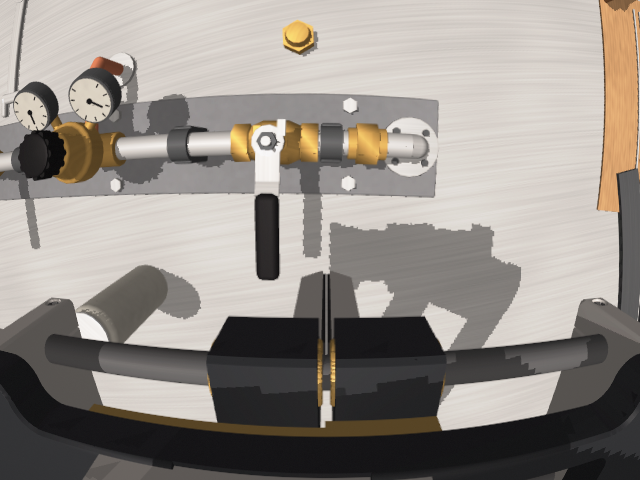

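The duty lever is square across at (267,140)→(267,270), on its stop: 17 N gave no further movement. I'll go over to the reserve lever's +y flank.

Request:
{"method": "apply_moves", "body": {"motion": [[0.0005,-0.037,0,0,1],[0.0005,-0.037,0,0,1],[0.0005,-0.037,0,0,1],[0.0005,-0.037,0,0,1],[0.0005,-0.037,0,0,1],[0.0005,-0.037,0,0,1],[0.0005,-0.037,0,0,1],[0.0005,-0.037,0,0,1],[0.0005,-0.037,0,0,1],[0.0005,-0.037,0,0,1],[0.0005,-0.037,0,0,1],[0,-0.036,0,0,1],[0,0,0,0,1],[0,0,0,0,1]]}}

```text
time: 8.35
tool_pos: [488.6, 227.6, 200.0]
tcp_rot: [0.997, -0.082, -0.002, 0.001]
force: [0.5, 0.2, -0.4]
grip_width: 0.002
grasp_force: 0.0
```

Run:
```python
from h import *
rep((563,182.5),np.radians(170))
p,d=vision.camera('wrist');cv2.imwrite('pics/w3.png',p)
```

```text
t 8.35 pos [488.6 227.6 200. ] yaw -9.4 tilt [-0.004 -0.002 -1.   ] stem in tool [80.8 32.3 -0.2] F [ 0.5  0.2 -0.4] j6 2.07 w 0.002
lever dir in tool [-1.   -0.01]
```

View pics/w3.png

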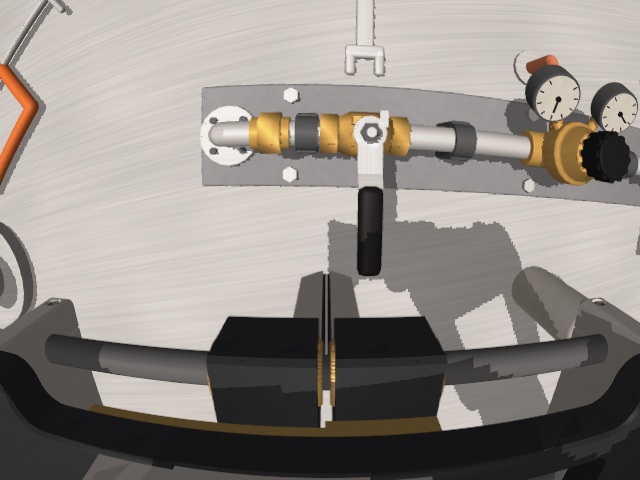

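The reserve lever's sleeve is at (370,230) and the fingers are at (326,280), left of it on the +y flank. I'll lower and start pushing.

Request:
{"method": "apply_moves", "body": {"motion": [[0,0,0.0194,0,1],[0,0,0.0194,0,1],[0,0,0.0194,0,1],[0,0,0.0194,0,1],[0,0,0.0194,0,1],[0,0,0,0,1],[0,0.005,0,0,1],[0,0.004,0,0,1],[-0.0015,0.0064,0,-0.08,1],[-0.0015,0.0064,0,-0.08,1],[-0.0015,0.0064,0,-0.08,1],[-0.0015,0.0064,0,-0.08,1],[-0.0015,0.0064,0,-0.08,1],[-0.0015,0.0064,0,-0.08,1],[0,0,0,0,1]]}}

```text
time: 9.9
tool_pos: [481.2, 180.5, 106.9]
tcp_rot: [0.988, 0.156, 0.002, -0.001]
force: [-0.8, 2.0, -0.5]
grip_width: 0.011
grasp_force: 1.2
```

Run:
```python
from h import *
rep((563,182.5),np.radians(170)+.48)
```

```text
t 9.9 pos [481.2 180.5 106.9] yaw 17.9 tilt [ 0.003  0.002 -1.   ] stem in tool [78.4 23.3  0.2] F [-0.8  2.  -0.5] j6 1.51 w 0.011
lever dir in tool [-1.    -0.007]
```

Request:
{"method": "apply_moves", "body": {"motion": [[0,0,0.003,0,1],[-0.0015,0.0064,0,-0.08,1],[-0.0015,0.0064,0,-0.08,1],[-0.0015,0.0064,0,-0.08,1],[-0.0015,0.0064,0,-0.08,1],[-0.0015,0.0064,0,-0.08,1],[-0.0015,0.0064,0,-0.08,1],[-0.0015,0.0064,0,-0.08,1],[-0.0015,0.0064,0,-0.08,1],[-0.0015,0.0064,0,-0.08,1],[-0.0015,0.0064,0,-0.08,1],[-0.0015,0.0064,0,-0.08,1],[-0.0015,0.0064,0,-0.08,1],[-0.001,0.004,0,-0.05,1],[0,0,0,0,1]]}}

```text
time: 11.4
tool_pos: [521.5, 111.9, 102.7]
tcp_rot: [0.789, 0.614, -0.001, 0.0]
force: [-2.1, -0.6, 2.5]
grip_width: 0.004
grasp_force: 1.3
```

Run:
```python
from h import *
rep((563,182.5),np.radians(259.3))
```

```text
t 11.4 pos [521.5 111.9 102.7] yaw 75.8 tilt [-0.001 -0.001 -1.   ] stem in tool [78.7 22.8 -0.1] F [-2.1 -0.6  2.5] j6 0.35 w 0.004
lever dir in tool [-0.998  0.062]
```

Request:
{"method": "apply_moves", "body": {"motion": [[-0.0005,0.003,0,-0.03,1],[-0.0005,0.003,0,-0.03,1],[0,0.002,0,0,1],[0,0.002,0,0,1],[0,0,0,0,1]]}}

```text
time: 11.9
tool_pos: [528.9, 108.9, 102.3]
tcp_rot: [0.771, 0.637, -0.003, -0.002]
force: [-9.5, -1.4, 5.0]
grip_width: 0.007
grasp_force: 4.5
```

Run:
```python
from h import *
rep((563,182.5),np.radians(259.3))
```

```text
t 11.9 pos [528.9 108.9 102.3] yaw 79.2 tilt [-0.006 -0.001 -1.   ] stem in tool [78.7 19.7 -0.3] F [-9.5 -1.4  5. ] j6 0.29 w 0.007
lever dir in tool [-1.     0.002]
```

Request:
{"method": "apply_moves", "body": {"motion": [[0,0.002,0,0,1],[0,0.002,0,0,1],[0,0,0,0,1]]}}

```text
time: 12.2
tool_pos: [529.1, 108.9, 102.2]
tcp_rot: [0.77, 0.638, -0.006, -0.005]
force: [-18.0, 0.3, 12.1]
grip_width: 0.007
grasp_force: 9.5
```

On the stop: the force rose to 18 N with no movement. I'll back off, raise the hand and move it clear.

Request:
{"method": "apply_moves", "body": {"motion": [[0,-0.008,0,0,1],[0,-0.01,0,0,1],[0,-0.01,0,0,1],[0,0,-0.03,0,1],[0,0,-0.03,0,1],[0,0,-0.03,0,1],[0,0,-0.03,0,1],[0,-0.03,0,0,1],[0,-0.03,0,0,1],[0,-0.03,0,0,1],[0,-0.03,0,0,1],[0,0,0,0,1],[0,0,0,0,1],[0,0,0,0,1]]}}

```text
time: 13.6
tool_pos: [390.7, 136.0, 222.5]
tcp_rot: [0.77, 0.638, 0.0, 0.0]
force: [-0.5, -0.1, -0.8]
grip_width: 0.007
grasp_force: 0.0
```

Run:
```python
from h import *
rep((563,182.5),np.radians(259.3))
p,d=vision.camera('top');cv2.imwrite('pics/t3.png',p)
```

```text
t 13.6 pos [390.7 136.  222.5] yaw 79.3 tilt [ 0.001 -0.    -1.   ] stem in tool [ 77.8 160.6   0.2] F [-0.5 -0.1 -0.8] j6 0.39 w 0.007
lever dir in tool [-1.     0.001]
```

View pics/t3.png

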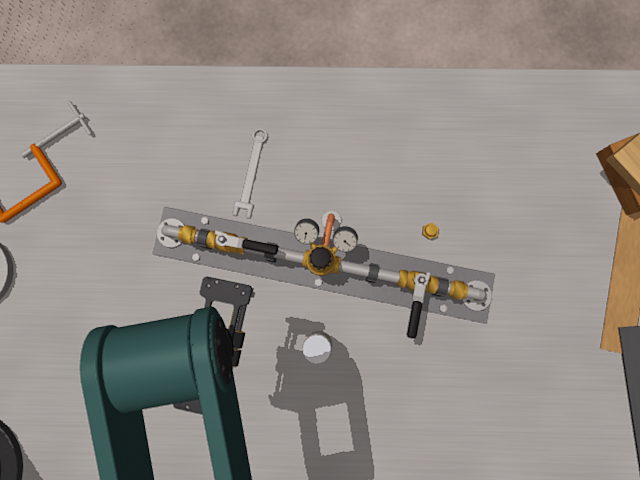

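The reserve lever now lies along the pipe, (223,240)→(276,250). The duty lever is square across, (421,281)→(413,335). The can, spanner and cap have not moved, and the hand is clear.

```bash
python3 -c "
from rig import manip
print(manip.sign_off())"
```

```text
the job is handed in; nothing more can be done
None
```

I shut the in-service valve against its stop, then opened the reserve valve against its stop; the loose things look unmoved, the hand is clear, and the job is handed in (no verdict was returned).

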